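# Find the weak tag clip by tugging its card and sort it out

## Task

One of the three spring clips in the metal rack has gone weak; they look alike, so tug each card gently straight up by its yellow edge: a good clip holds on and must keep its card seated as it was, while the weak one lets its card slide out easily. First put the weak clip's card in the green tray, then slide that empty clip out of the rack along its bay and stand it upright in the red tray. Leave the two good clips with their cards in the rack, and do not disturb the notebook, bottle or tape roll.

Things in the scene. Friction and masses are not known exactly. Their poses are not given: they have to be found in the camera images.
- rack: Fixed metal rack, three bays in a row along its y. Base plate 6 mm thick, 250 mm wide, from 75 mm in front (-x) to 33 mm behind. Origin: on the table below the middle clip's centre; z up. Clips come out along the rack's -x: steel lips over both sides of a clip's foot (1.5 mm play, top 18.5 mm above table) stop it lifting until slid 40 mm or more (45 is safe); a low stop is behind it.
- bay_left (a point): The left bay (left is +y): point at the centre of the underside of the clip that stands there at the start, 6 mm above the table; axes as the rack's. A clip, 0.2 kg: black housing 30 mm (x) by 26 mm (y), from 6 to 56 mm above this point, on a dark steel foot 50 by 44 by 6 mm. It can be gripped across x by the housing, 30 to 56 mm up. Card slot at x = 0.
- card_left_grip (a point): Centre of the yellow grip edge of the card in the left bay, 95 mm above the table at the start; x across its thickness, z up the card. Every card: rigid white plastic 4 mm thick, 44 wide, 60 high, with the yellow edge 10 mm thick (x), 44 wide (y), 18 high on top; 25 g.
- bay_middle (a point): The middle bay (left is +y): point at the centre of the underside of the clip that stands there at the start, 6 mm above the table; axes as the rack's. In each clip a sprung jaw presses the card: the weak clip's card slides at 3 to 5 N of pull; a good clip holds to 14 N or more, then slips too. The clips look alike.
- card_middle_grip (a point): Centre of the yellow grip edge of the card in the middle bay, 95 mm above the table at the start; x across its thickness, z up the card. The lower end of a card is 69 mm below this point, 36 mm deep in its clip; raised 40 mm it is free.
- bay_right (a point): The right bay (left is +y): point at the centre of the underside of the clip that stands there at the start, 6 mm above the table; axes as the rack's.
- card_right_grip (a point): Centre of the yellow grip edge of the card in the right bay, 95 mm above the table at the start; x across its thickness, z up the card.
- red_tray: Open red plastic tray, 170 x 170 mm outside, walls 5 mm thick and 45 mm high, floor 5 mm; will not slide. Origin: underside centre.
- green_tray: Open green plastic tray, 170 x 170 mm outside, walls 5 mm thick and 45 mm high, floor 5 mm; will not slide. Origin: underside centre.
- notebook: Bystander: blue notebook 100 x 150 x 14 mm, lying; origin underside centre.
- sanitizer_mid (a point): Bystander: clear bottle 56 mm across, 140 mm high, standing; point on its axis 70 mm up.
- tape: Bystander: orange tape roll 90 mm across, 24 mm high, lying; origin underside centre.
There are look-alikes about, which are no part of the job. There is more than one size of the green_tray; the job needs the smaller. What is shaped like the part that bears card_middle_grip but turquoise is not meant.

How it is judged:
On the way, in this order (a step that is already met when the one before it is completed fails the run):
1. the weak clip's card is in the green tray, the other two cards still seated (((x of card_left_grip in the frame of green_tray between -0.075 and 0.075 m and y of card_left_grip in the frame of green_tray between -0.075 and 0.075 m and z of card_left_grip in the frame of green_tray between 0 and 0.09 m and distance of each of card_middle_grip, card_right_grip from where it was at the start of the episode below 0.01 m and z of each of card_middle_grip, card_right_grip in the frame of rack below 0.1 m) or (x of card_middle_grip in the frame of green_tray between -0.075 and 0.075 m and y of card_middle_grip in the frame of green_tray between -0.075 and 0.075 m and z of card_middle_grip in the frame of green_tray between 0 and 0.09 m and distance of each of card_left_grip, card_right_grip from where it was at the start of the episode below 0.01 m and z of each of card_left_grip, card_right_grip in the frame of rack below 0.1 m) or (x of card_right_grip in the frame of green_tray between -0.075 and 0.075 m and y of card_right_grip in the frame of green_tray between -0.075 and 0.075 m and z of card_right_grip in the frame of green_tray between 0 and 0.09 m and distance of each of card_left_grip, card_middle_grip from where it was at the start of the episode below 0.01 m and z of each of card_left_grip, card_middle_grip in the frame of rack below 0.1 m)) and distance of each of clip_p_c0, clip_r_c0 from where it was at the start of the episode below 0.01 m), for 0.2 s.
2. the weak clip stands in the red tray (x of clip_q_c0 in the frame of red_tray between -0.075 and 0.075 m and y of clip_q_c0 in the frame of red_tray between -0.075 and 0.075 m and z of clip_q_c0 in the frame of red_tray between 0.004 and 0.016 m and angle between clip_q_c0's own z axis and vertical below 0.2 rad and contact force between the fingers and anything else below 0.1 N), for 0.2 s.
At the end, for the whole second after the job is handed in: The weak clip stands upright (within 0.2 rad) on the floor of the red tray; its card lies or stands inside the green tray; the two good clips are within 10 mm, and their two cards within 10 mm (raised less than 5 mm), of where they started; everything is released (all of step 1 and all of step 2); the robot touches nothing.
It fails at once if a second card is pulled out of its clip (two cards more than 15 mm from their start) (distance of each of card_left_grip, card_middle_grip from where it was at the start of the episode above 0.015 m or distance of each of card_left_grip, card_right_grip from where it was at the start of the episode above 0.015 m or distance of each of card_middle_grip, card_right_grip from where it was at the start of the episode above 0.015 m).
It fails at once if the notebook, bottle or tape roll is moved more than 30 mm or the bottle knocked over (distance of any of notebook, sanitizer_mid, tape from where it was at the start of the episode above 0.03 m).
It also fails if it takes over 72 s, if anything falls off the work surface, if the arm or the gripper's body presses on something with over 40 N, if the wrist force passes 120 N, or if a joint passes its speed limit or range.

## Robot

A 6-joint arm with a two-finger parallel gripper is mounted at the origin on the work surface. World frame = base frame: x ahead of the robot, y to its left, z up, the work surface at z = 0. Lengths are in m, angles in rad, forces in N, time in s.
With the tool pointing down it reaches from about 0.275 to 0.825 m from the base axis. Payload 5.2 kg.
Tool frame: the origin (TCP) lies midway between the tips of the shut fingers; the grasp point (between the pads) lies 19 mm behind it; z points along the fingers, x is the direction in which the jaws open and shut, and the axes are right-handed (so a half turn about z gives the same grasp; the last joint's range is limited). The gripper opens to 93 mm and grips with 3 to 60 N. Pads are 15 mm wide; open, the fingers measure 128 mm over their backs; the gripper's body (75 mm by 188 mm) begins 65 mm behind the grasp point.
Start: joints at [0.981, 0.259, 1.535, -0, 1.348, -0.203], TCP at [0.207, 0.509, 0.219] pointing down, gripper open.
Joint ranges: [-3.14, 3.14], [-0.91, 2.08], [0.19, 2.58], [-1.22, 4.36], [0.22, 2.71], [-3.12, 3.12]. Speed limits (rad/s): [2.57, 2.57, 3.14, 3.14, 3.14, 3.14].

## Interface

Orientations are given as a rotation vector (axis times angle).
In Python, from workcell import * gives the robot as it stands.
- The arm moves only by the shell command python3 -m handwheel 'ROWS' [FORCE]. ROWS is JSON, a list of rows, each an object with "grip": the finger opening in m, from 0 to 0.093; "delta_pos": the shift along the tool's x, y, z in m, a list of three; "roll": the turn about the tool's z in degrees. A call has 1 to 5 rows; each row is the pose to reach, as a shift and turn from the pose commanded when the call began, along the tool's axes at that moment; what a row does not reach only later rows make up. A row lasts 1/10 s, in which the tool goes at most 50 mm and 8.59 degrees, less where a joint would pass 70% of its speed; a pose out of reach is approached as far as the arm can. A call with a gripper value outside its range is refused whole. The fingers move at their own pace and stop on an object; FORCE is the grip in N (left out, the last holds). Time passes only in rows, so rows that repeat a pose let the fingers close. It gives the time, the measured TCP pose, the force and the opening at its end, in the units of the state.
- read_state(): the state, without advancing time (a new reading comes with each control period).
- read_camera(name): name is "side" or "top" or "wrist"; returns a dict with "image" (384x512x3 uint8, red, green, blue), "fx", "fy", "cx", "cy" (pixels), "cam_to_world" (4x4, takes a point from camera to world coordinates). Camera axes: x right, y down, z forward; pixel columns grow to the right and rows downward; lengths in m; the calibration is good to about 2 mm. A picture is of the moment at which its call begins. There is no depth.
- job_done(): hands the job in, once; it reports no verdict.
The state is a dict: "time": time; "joint_positions": joint angles; "joint_vel": joint speeds; "effort": joint torques, N m; "position": TCP position; "ee_rot": TCP orientation; "ft_force": force on the tool from outside, world axes, zero at the start; "wrist_torque": the same for the moment, N m; "grip_width": opening from 0.0 (shut) to 1.0 (fully open).
Only numpy, scipy, OpenCV 4.12 (cv2) and the standard library are available. Lean on these libraries where they do the work, as an engineer would, in place of code of your own. Each camera call takes 0.05 s, during which the arm holds its last target. There are 200 camera calls.

## Working session

There is one attempt and no reset: what is moved stays moved. The work goes in short steps, Python scripts to look and compute and a shell command to move; the robot and the scene stay as the last step left them, time stands still between calls to the robot, and variables do not carry over. Pictures are saved under pics/ and viewed, about 8 in all and at most 12, crops included, and the job is handed in when it is done.

```bash
mkdir -p pics; cat > h.py <<'E'
from workcell import *
import numpy as np, cv2
from scipy.spatial.transform import Rotation as R
def cam(n,save=None):
    c=read_camera(n)
    if save: cv2.imwrite('pics/'+save,cv2.cvtColor(c['image'],cv2.COLOR_RGB2BGR))
    return c
def ray(c,u,v,z):
    T=np.array(c['cam_to_world']);d=T[:3,:3]@np.array([(u-c['cx'])/c['fx'],(v-c['cy'])/c['fy'],1])
    return T[:3,3]+d*(z-T[2,3])/d[2]
def proj(c,p):
    T=np.linalg.inv(np.array(c['cam_to_world']));q=T[:3,:3]@np.array(p)+T[:3,3]
    return c['cx']+c['fx']*q[0]/q[2],c['cy']+c['fy']*q[1]/q[2]
E
python3 - <<'E'
from h import *
a=cam('top');b=cam('side')
im=np.vstack([a['image'],b['image']]);
cv2.imwrite('pics/top.png',cv2.cvtColor(cv2.resize(a['image'],(800,600)),cv2.COLOR_RGB2BGR));cv2.imwrite('pics/side.png',cv2.cvtColor(b['image'],cv2.COLOR_RGB2BGR))
for c in(a,b):print(np.round(c['cam_to_world'],3),c['fx'])
s=read_state();print(s)
E
```

```text
[[-0.018 -0.997  0.075  0.416]
 [-0.999  0.02   0.029 -0.013]
 [-0.03  -0.075 -0.997  1.248]
 [ 0.     0.     0.     1.   ]] 454.9907015854322
[[ 0.798 -0.31   0.517 -0.194]
 [-0.603 -0.416  0.681 -0.881]
 [ 0.004 -0.855 -0.519  0.732]
 [ 0.     0.     0.     1.   ]] 491.406546415477
{'time': 0.1, 'joint_positions': array([ 9.81221701e-01,  2.59289707e-01,  1.53594960e+00, -2.30728953e-05,
        1.34798475e+00, -2.02782764e-01]), 'joint_vel': array([-0.00064769, -0.00207471, -0.00232502, -0.00044719, -0.00055552,
        0.00116903]), 'effort': array([ 3.37655190e-03, -4.38215053e+01, -2.84645355e+01,  7.22947251e-02,
        3.62308044e-02, -5.99596865e-05]), 'position': array([0.20717671, 0.50897211, 0.21789994]), 'ee_rot': array([ 2.60643608e+00,  1.75273209e+00, -2.35704615e-03]), 'ft_force': array([ 0.79413741, -0.76373018,  0.54850809]), 'wrist_torque': array([ 0.02606923, -0.00993652,  0.02161182]), 'grip_width': 1.0016650700361227}
```

View pics/top.png

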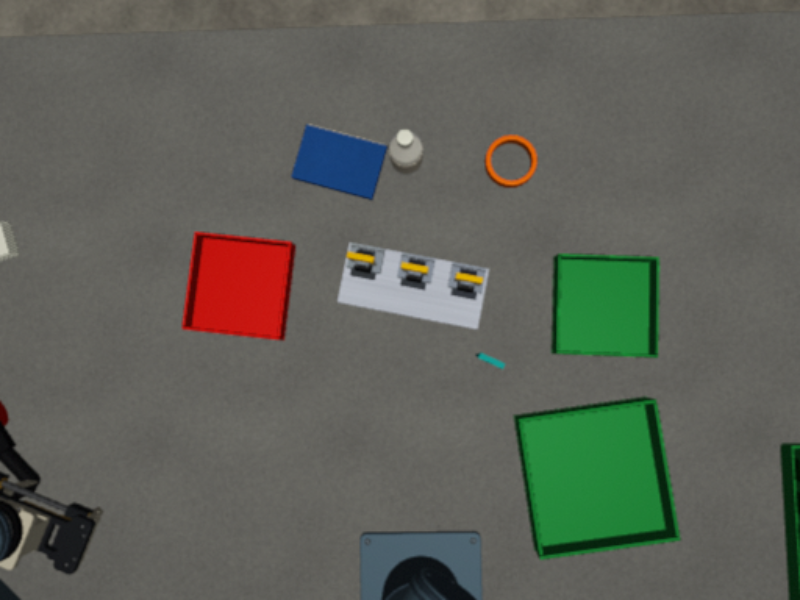

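View pics/side.png

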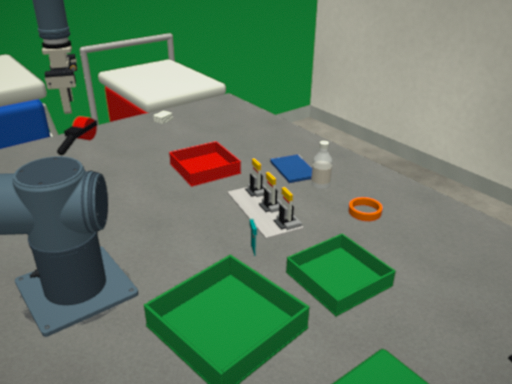

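Top view (800x600 pixels): yellow edges are at (362,258), (415,268) and (468,279). The red tray is at (239,286). The candidates for the green tray are (606,305) small, (598,478) large and (795,520) cut off at the edge; I choose the small one. The turquoise look-alike card at (490,360) is not meant. The bottle is at (405,150), the notebook at (340,160) and the tape at (511,161).

```bash
python3 - <<'E'
from h import *
a=cam('top');b=cam('side')
def blobs(c,lo,hi,mn):
    hsv=cv2.cvtColor(c['image'],cv2.COLOR_RGB2HSV);m=cv2.inRange(hsv,lo,hi)
    n,l,s,ct=cv2.connectedComponentsWithStats(m)
    return [(cv2.minAreaRect(np.argwhere(l==i)[:,::-1].astype(np.float32)),s[i][4],ct[i]) for i in range(1,n) if s[i][4]>mn]
def run(name,lo,hi,mn,z):
    for r,n,ct in blobs(a,lo,hi,mn):
        w=np.array([ray(a,*p,z)[:2] for p in cv2.boxPoints(r)])
        e=[w[1]-w[0],w[2]-w[1]];L=[np.linalg.norm(x) for x in e]
        k=int(L[1]>L[0]);print(name,'px',np.round(ct),'n',n,'ctr',np.round(ray(a,*ct,z),4),'rectctr',w.mean(0).round(4),'L',np.round(L,3),'long dir deg',np.degrees(np.arctan2(e[k][1],e[k][0])).round(1))
run('yellow',(18,150,120),(32,255,255),20,.104)
run('red',(0,180,80),(5,255,255),800,.04)
run('green',(50,120,50),(75,255,255),1500,.04)
run('turq',(80,120,80),(98,255,255),20,.05)
run('rackplate',(100,0,150),(140,60,255),800,.006)
for r,n,ct in blobs(b,(18,150,120),(32,255,255),10):print('side yel',ct.round(1),n)
for n,c in(('t',a),):
    cv2.imwrite('pics/crop.png',cv2.cvtColor(cv2.resize(c['image'][140:250,200:340],(760,597),interpolation=cv2.INTER_CUBIC),cv2.COLOR_RGB2BGR))
s=read_state();print(R.from_rotvec(s['ee_rot']).as_matrix().round(3))
E
```

```text
yellow px [230. 164.] n 75 ctr [0.5665 0.084  0.104 ] rectctr [0.5666 0.0844] L [0.011 0.042] long dir deg -100.8
yellow px [265. 171.] n 79 ctr [ 0.5477 -0.0038  0.104 ] rectctr [ 0.5478 -0.0038] L [0.012 0.042] long dir deg -101.6
yellow px [300. 178.] n 76 ctr [ 0.5286 -0.0919  0.104 ] rectctr [ 0.5288 -0.0917] L [0.011 0.042] long dir deg -102.6
red px [153. 183.] n 3886 ctr [0.5294 0.2976 0.04  ] rectctr [0.5307 0.2996] L [0.17  0.179] long dir deg -97.6
green px [387. 195.] n 3962 ctr [ 0.4835 -0.3238  0.04  ] rectctr [ 0.4842 -0.3272] L [0.17  0.172] long dir deg -93.2
green px [380. 305.] n 7529 ctr [ 0.1997 -0.2952  0.04  ] rectctr [ 0.1962 -0.3013] L [0.237 0.236] long dir deg -82.2
turq px [314. 230.] n 70 ctr [ 0.3946 -0.1289  0.05  ] rectctr [ 0.3948 -0.1287] L [0.01  0.045] long dir deg -115.1
rackplate px [264. 188.] n 2286 ctr [0.5128 0.0013 0.006 ] rectctr [5.28e-01 4.00e-04] L [0.109 0.251] long dir deg -102.4
side yel [256.  164.1] 71
side yel [270.6 178. ] 85
side yel [286.9 193.8] 101
[[ 0.377  0.926 -0.001]
 [ 0.926 -0.377 -0.001]
 [-0.001 -0.    -1.   ]]
```

View pics/crop.png

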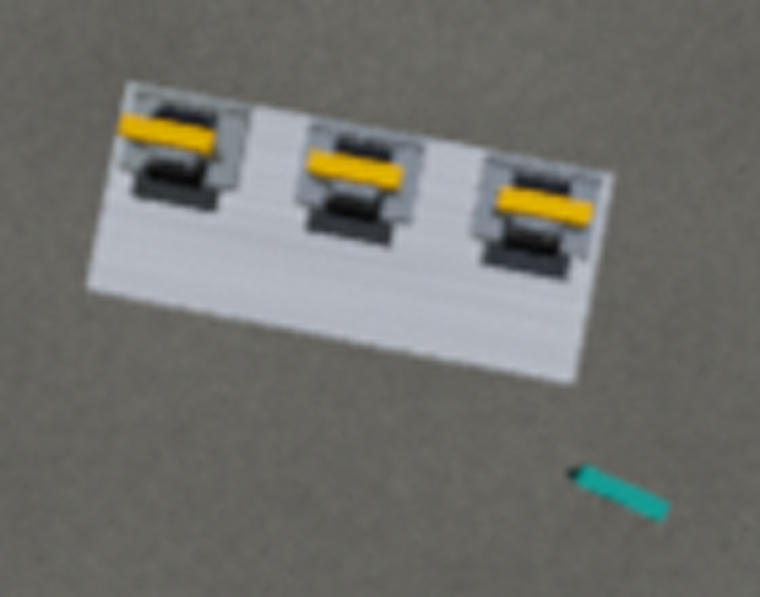

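The crop confirms three yellow-edged cards in the rack, at crop pixels (166,133), (355,170) and (545,205). The turquoise card at (622,492) is separate. The 90 mm pitch and 42–44 mm edge lengths fit the description, and the rack yaw is about -12.2°. I'll move over the left card with tool x along rack x.

```bash
python3 -m handwheel '[{"grip":0.05,"delta_pos":[-0.02,0.04,0],"roll":8},{"grip":0.05,"delta_pos":[-0.04,0.08,0],"roll":16},{"grip":0.05,"delta_pos":[-0.06,0.12,0],"roll":24},{"grip":0.05,"delta_pos":[-0.08,0.16,0],"roll":32},{"grip":0.05,"delta_pos":[-0.1,0.2,0],"roll":40}]' 20
python3 -m handwheel '[{"grip":0.05,"delta_pos":[0,0,0],"roll":8},{"grip":0.05,"delta_pos":[0,0,0],"roll":16},{"grip":0.05,"delta_pos":[0,0,0],"roll":24},{"grip":0.05,"delta_pos":[0,0,0],"roll":32},{"grip":0.05,"delta_pos":[0,0,0],"roll":40}]'
cat >> h.py <<'E'
def need(p,yaw):
    s=read_state();M=R.from_rotvec(s['ee_rot']).as_matrix()
    y=np.degrees(np.arctan2(M[1,0],M[0,0]));d=M.T@(np.array(p)-s['position'])
    print('t',round(s['time'],2),'pos',s['position'].round(4),'yaw',y.round(2),'delta',d.round(4),'roll',round((y-yaw+90)%180-90,2),'w',round(s['grip_width']*93,1),'F',s['ft_force'].round(2))
E
python3 -c "
from h import *
need([.5665,.084,.2],-12.2)"
```

```text
time: 0.7
position: [0.3557, 0.3399, 0.2186]
ee_rot: [-3.051, -0.748, -0.0]
ft_force: [0.7, 0.6, 0.7]
grip_width: 0.614
time: 1.2
position: [0.3549, 0.3411, 0.2185]
ee_rot: [3.123, -0.342, -0.001]
ft_force: [-0.2, 0.4, 0.1]
grip_width: 0.536
t 1.2 pos [0.3549 0.3411 0.2185] yaw -12.51 delta [0.2623 0.2052 0.0184] roll -0.31 w 49.9 F [-0.19  0.4   0.05]
```

```bash
python3 -m handwheel '[{"grip":0.05,"delta_pos":[0.035,0.027,0],"roll":0},{"grip":0.05,"delta_pos":[0.07,0.055,0],"roll":0},{"grip":0.05,"delta_pos":[0.105,0.082,0],"roll":0},{"grip":0.05,"delta_pos":[0.14,0.11,0],"roll":0},{"grip":0.05,"delta_pos":[0.175,0.137,0.005],"roll":0}]'
python3 -m handwheel '[{"grip":0.05,"delta_pos":[0.03,0.023,0.005],"roll":0},{"grip":0.05,"delta_pos":[0.06,0.045,0.01],"roll":0},{"grip":0.05,"delta_pos":[0.087,0.068,0.012],"roll":0},{"grip":0.05,"delta_pos":[0.087,0.068,0.012],"roll":0},{"grip":0.05,"delta_pos":[0.087,0.068,0.012],"roll":0}]'
python3 - <<'E'
from h import *
need([.5665,.084,.2],-12.2)
c=cam('wrist','w1.png');print(np.round(c['cam_to_world'],3),c['fx'])
hsv=cv2.cvtColor(c['image'],cv2.COLOR_RGB2HSV);m=cv2.inRange(hsv,(18,130,100),(34,255,255))
for p in cv2.findContours(m,0,2)[0]:
    if cv2.contourArea(p)>50:
        r=cv2.minAreaRect(p);w=np.array([ray(c,*q,.104)[:2] for q in cv2.boxPoints(r)]);print(np.round(r[0]),w.mean(0).round(4),w.round(4).tolist(),cv2.contourArea(p))
for q in [(.5665,.084),(.5477,-.0038),(.5286,-.0919)]:print(proj(c,[*q,.104]))
E
```

```text
time: 1.7
position: [0.4984, 0.1691, 0.2142]
ee_rot: [-3.124, 0.333, -0.002]
ft_force: [0.8, 0.1, -0.5]
grip_width: 0.539
time: 2.2
position: [0.5678, 0.0851, 0.201]
ee_rot: [-3.123, 0.336, 0.002]
ft_force: [-0.1, 0.1, 0.1]
grip_width: 0.534
t 2.2 pos [0.5678 0.0851 0.201 ] yaw -12.27 delta [-0.001   0.0014  0.001 ] roll -0.07 w 49.7 F [-0.13  0.06  0.06]
[[ 0.977 -0.204 -0.061  0.585]
 [-0.212 -0.937 -0.277  0.163]
 [-0.001  0.284 -0.959  0.368]
 [ 0.     0.     0.     1.   ]] 279.2873745037418
[310. 341.] [ 0.5936 -0.1065] [[0.4058, -0.0256], [0.7937, -0.1098], [0.7951, -0.1902], [0.3799, -0.1002]] 7482.0
[160. 300.] [ 0.4386 -0.0147] [[0.4156, -0.0451], [0.4447, 0.0218], [0.461, 0.016], [0.433, -0.0514]] 415.5
[348. 299.] [ 0.6435 -0.0585] [[0.6359, -0.0207], [0.6532, -0.0223], [0.6517, -0.0963], [0.6332, -0.0948]] 451.5
[252. 265.] [0.549  0.0069] [[0.5493, 0.0303], [0.5585, 0.0283], [0.5489, -0.0165], [0.5393, -0.0144]] 299.5
[252. 188.] [0.5672 0.0898] [[0.5669, 0.1133], [0.5772, 0.1111], [0.5676, 0.0662], [0.5568, 0.0685]] 402.5
(np.float64(253.10430196389535), np.float64(194.6758811887821))
(np.float64(253.43296846132532), np.float64(274.22862014759426))
(np.float64(253.51440398595682), np.float64(341.61402752877814))
```

View pics/w1.png

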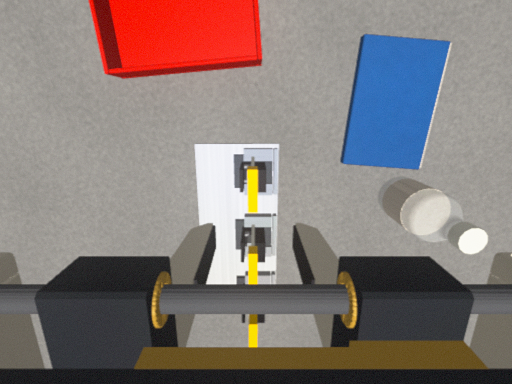

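The wrist view shows the left card's edge at (252,188), centred between the jaws at x≈252 and aligned with them. The bottle (425,210) and notebook (395,100) are clear. I'll go down and tug gently.

```bash
python3 -m handwheel '[{"grip":0.05,"delta_pos":[-0.001,0.001,0.03],"roll":0},{"grip":0.05,"delta_pos":[-0.001,0.001,0.06],"roll":0},{"grip":0.05,"delta_pos":[-0.001,0.001,0.09],"roll":0},{"grip":0.05,"delta_pos":[-0.001,0.001,0.124],"roll":0},{"grip":0.05,"delta_pos":[-0.001,0.001,0.124],"roll":0}]' 10
python3 -m handwheel '[{"grip":0.0,"delta_pos":[0,0,0],"roll":0},{"grip":0.0,"delta_pos":[0,0,0],"roll":0},{"grip":0.0,"delta_pos":[0,0,0],"roll":0},{"grip":0.0,"delta_pos":[0,0,0],"roll":0},{"grip":0.0,"delta_pos":[0,0,0],"roll":0}]' 10
python3 -m handwheel '[{"grip":0.0,"delta_pos":[0,0,0],"roll":0},{"grip":0.0,"delta_pos":[0,0,0],"roll":0},{"grip":0.0,"delta_pos":[0,0,0],"roll":0}]'
python3 -m handwheel '[{"grip":0.0,"delta_pos":[0,0,-0.0005],"roll":0},{"grip":0.0,"delta_pos":[0,0,-0.001],"roll":0},{"grip":0.0,"delta_pos":[0,0,-0.001],"roll":0}]'
```

```text
time: 2.75
position: [0.5623, 0.0865, 0.0738]
ee_rot: [3.124, -0.33, -0.014]
ft_force: [-0.7, -0.1, 0.1]
grip_width: 0.54
time: 3.25
position: [0.5672, 0.0849, 0.0786]
ee_rot: [-3.124, 0.333, -0.003]
ft_force: [-0.2, 1.3, 0.1]
grip_width: 0.157
time: 3.55
position: [0.5669, 0.0849, 0.0781]
ee_rot: [3.124, -0.333, 0.001]
ft_force: [-1.7, -0.4, 3.9]
grip_width: 0.106
time: 3.85
position: [0.5663, 0.0849, 0.0782]
ee_rot: [3.124, -0.333, -0.002]
ft_force: [-0.0, -0.1, -1.6]
grip_width: 0.103
```

```bash
for i in 1; do python3 -m handwheel '[{"grip":0.0,"delta_pos":[0,0,-0.0005],"roll":0},{"grip":0.0,"delta_pos":[0,0,-0.001],"roll":0},{"grip":0.0,"delta_pos":[0,0,-0.001],"roll":0}]'; done
python3 -m handwheel '[{"grip":0.0,"delta_pos":[0,0,-0.0005],"roll":0},{"grip":0.0,"delta_pos":[0,0,-0.001],"roll":0},{"grip":0.0,"delta_pos":[0,0,-0.001],"roll":0}]'

```

```text
time: 4.15
position: [0.5666, 0.085, 0.0795]
ee_rot: [3.124, -0.333, -0.001]
ft_force: [0.2, 0.4, -1.3]
grip_width: 0.111
time: 4.45
position: [0.5663, 0.085, 0.0797]
ee_rot: [3.124, -0.333, -0.002]
ft_force: [2.2, -0.5, -11.6]
grip_width: 0.106
```

```bash
python3 -m handwheel '[{"grip":0.0,"delta_pos":[0,0,0],"roll":0}]'
python3 -m handwheel '[{"grip":0.0,"delta_pos":[0,0,-0.0005],"roll":0},{"grip":0.0,"delta_pos":[0,0,-0.0005],"roll":0}]'
python3 -m handwheel '[{"grip":0.0,"delta_pos":[0,0,0],"roll":0}]'
```

```text
time: 4.55
position: [0.5663, 0.085, 0.0797]
ee_rot: [3.124, -0.333, -0.002]
ft_force: [2.7, 0.5, -12.6]
grip_width: 0.109
time: 4.75
position: [0.5663, 0.0849, 0.0804]
ee_rot: [3.124, -0.333, -0.002]
ft_force: [2.6, 0.2, -16.3]
grip_width: 0.109
time: 4.85
position: [0.5663, 0.0849, 0.0806]
ee_rot: [3.124, -0.333, -0.002]
ft_force: [2.6, -0.3, -15.5]
grip_width: 0.106
```

12–16 N with hardly any travel means the left clip is good. I'll set it back down, release, and go to the middle card.

```bash
python3 -m handwheel '[{"grip":0.0,"delta_pos":[0,0,0.0015],"roll":0},{"grip":0.0,"delta_pos":[0,0,0.003],"roll":0},{"grip":0.0,"delta_pos":[0,0,0.0035],"roll":0},{"grip":0.0,"delta_pos":[0,0,0.0035],"roll":0}]'
python3 -m handwheel '[{"grip":0.05,"delta_pos":[0,0,0],"roll":0},{"grip":0.05,"delta_pos":[0,0,0],"roll":0},{"grip":0.05,"delta_pos":[0,0,0],"roll":0},{"grip":0.05,"delta_pos":[0,0,0],"roll":0},{"grip":0.05,"delta_pos":[0,0,0],"roll":0}]'
python3 -m handwheel '[{"grip":0.05,"delta_pos":[0,0,-0.025],"roll":0},{"grip":0.05,"delta_pos":[0,0,-0.05],"roll":0},{"grip":0.05,"delta_pos":[0,0.03,-0.06],"roll":0},{"grip":0.05,"delta_pos":[0,0.06,-0.06],"roll":0},{"grip":0.05,"delta_pos":[0,0.09,-0.06],"roll":0}]'
python3 -m handwheel '[{"grip":0.05,"delta_pos":[0,0,0],"roll":0},{"grip":0.05,"delta_pos":[0,0,0],"roll":0}]'
python3 -c "
from h import *
need([.5477,-.0038,.077],-12.2)"
```

```text
time: 5.25
position: [0.5675, 0.085, 0.079]
ee_rot: [-3.124, 0.333, -0.003]
ft_force: [-1.3, 0.0, 2.4]
grip_width: 0.11
time: 5.75
position: [0.5667, 0.0849, 0.0776]
ee_rot: [3.124, -0.333, -0.0]
ft_force: [-1.0, 0.7, 0.6]
grip_width: 0.49
time: 6.25
position: [0.5478, -0.0038, 0.1383]
ee_rot: [3.124, -0.331, 0.002]
ft_force: [-0.8, -0.3, -0.7]
grip_width: 0.539
time: 6.45
position: [0.5477, -0.0034, 0.1376]
ee_rot: [-3.123, 0.336, 0.0]
ft_force: [0.3, -0.0, 0.4]
grip_width: 0.533
t 6.45 pos [ 0.5477 -0.0034  0.1376] yaw -12.27 delta [0.0001 0.0004 0.0606] roll -0.07 w 49.6 F [ 0.3  -0.03  0.43]
```

```bash
python3 -m handwheel '[{"grip":0.05,"delta_pos":[0,0,0.02],"roll":0},{"grip":0.05,"delta_pos":[0,0,0.04],"roll":0},{"grip":0.05,"delta_pos":[0,0,0.06],"roll":0},{"grip":0.05,"delta_pos":[0,0,0.06],"roll":0},{"grip":0.03,"delta_pos":[0,0,0.06],"roll":0}]'
python3 -m handwheel '[{"grip":0.0,"delta_pos":[0,0,0],"roll":0},{"grip":0.0,"delta_pos":[0,0,0],"roll":0},{"grip":0.0,"delta_pos":[0,0,0],"roll":0},{"grip":0.0,"delta_pos":[0,0,0],"roll":0},{"grip":0.0,"delta_pos":[0,0,0],"roll":0}]'
python3 -m handwheel '[{"grip":0.0,"delta_pos":[0,0,0],"roll":0},{"grip":0.0,"delta_pos":[0,0,0],"roll":0},{"grip":0.0,"delta_pos":[0,0,0],"roll":0},{"grip":0.0,"delta_pos":[0,0,-0.0005],"roll":0},{"grip":0.0,"delta_pos":[0,0,-0.001],"roll":0}]'
python3 -m handwheel '[{"grip":0.0,"delta_pos":[0,0,-0.0005],"roll":0},{"grip":0.0,"delta_pos":[0,0,-0.001],"roll":0},{"grip":0.0,"delta_pos":[0,0,-0.001],"roll":0}]'
python3 -m handwheel '[{"grip":0.0,"delta_pos":[0,0,-0.0005],"roll":0},{"grip":0.0,"delta_pos":[0,0,-0.001],"roll":0},{"grip":0.0,"delta_pos":[0,0,-0.001],"roll":0}]'
python3 -m handwheel '[{"grip":0.0,"delta_pos":[0,0,0],"roll":0}]'
```

```text
time: 6.95
position: [0.5478, -0.0021, 0.0777]
ee_rot: [-3.124, 0.331, 0.001]
ft_force: [-0.2, 0.6, 1.6]
grip_width: 0.492
time: 7.45
position: [0.5477, -0.0031, 0.0779]
ee_rot: [-3.124, 0.333, -0.0]
ft_force: [-1.4, -0.0, 2.2]
grip_width: 0.107
time: 7.95
position: [0.5474, -0.003, 0.0782]
ee_rot: [-3.124, 0.333, 0.001]
ft_force: [-0.1, -0.4, -2.9]
grip_width: 0.108
time: 8.25
position: [0.5475, -0.003, 0.0794]
ee_rot: [-3.124, 0.333, 0.001]
ft_force: [0.0, -0.1, -2.5]
grip_width: 0.105
time: 8.55
position: [0.5476, -0.003, 0.0806]
ee_rot: [-3.124, 0.333, 0.001]
ft_force: [0.1, -0.2, -3.8]
grip_width: 0.106
time: 8.65
position: [0.5476, -0.003, 0.0805]
ee_rot: [-3.124, 0.333, 0.001]
ft_force: [-0.2, 0.2, -3.8]
grip_width: 0.108
```

```bash
python3 -m handwheel '[{"grip":0.0,"delta_pos":[0,0,-0.0005],"roll":0},{"grip":0.0,"delta_pos":[0,0,-0.001],"roll":0},{"grip":0.0,"delta_pos":[0,0,-0.001],"roll":0}]'
python3 -m handwheel '[{"grip":0.0,"delta_pos":[0,0,-0.0005],"roll":0},{"grip":0.0,"delta_pos":[0,0,-0.001],"roll":0},{"grip":0.0,"delta_pos":[0,0,-0.001],"roll":0}]'
```

```text
time: 8.95
position: [0.5476, -0.003, 0.0817]
ee_rot: [-3.124, 0.333, 0.0]
ft_force: [0.1, 0.3, -3.6]
grip_width: 0.109
time: 9.25
position: [0.5477, -0.003, 0.0827]
ee_rot: [3.124, -0.333, -0.0]
ft_force: [-0.7, 0.4, -4.2]
grip_width: 0.104
```

The middle card follows 1:1 at about 4 N, so the middle clip is the weak one. I'll lift the card out.

```bash
python3 -m handwheel '[{"grip":0.0,"delta_pos":[0,0,0],"roll":0},{"grip":0.0,"delta_pos":[0,0,-0.003],"roll":0},{"grip":0.0,"delta_pos":[0,0,-0.009],"roll":0},{"grip":0.0,"delta_pos":[0,0,-0.015],"roll":0},{"grip":0.0,"delta_pos":[0,0,-0.021],"roll":0}]' 20
python3 -m handwheel '[{"grip":0.0,"delta_pos":[0,0,-0.006],"roll":0},{"grip":0.0,"delta_pos":[0,0,-0.012],"roll":0},{"grip":0.0,"delta_pos":[0,0,-0.018],"roll":0},{"grip":0.0,"delta_pos":[0,0,-0.024],"roll":0},{"grip":0.0,"delta_pos":[0,0,-0.03],"roll":0}]'
python3 -m handwheel '[{"grip":0.0,"delta_pos":[0,0,-0.01],"roll":0},{"grip":0.0,"delta_pos":[0,0,-0.025],"roll":0},{"grip":0.0,"delta_pos":[0,0,-0.045],"roll":0},{"grip":0.0,"delta_pos":[0,0,-0.06],"roll":0},{"grip":0.0,"delta_pos":[0,0,-0.06],"roll":0}]'
python3 -c "
from h import *
cam('side','s2.png')
need([.484,-.325,.19],-12.2)"
```

```text
time: 9.75
position: [0.5478, -0.003, 0.1044]
ee_rot: [3.124, -0.333, 0.0]
ft_force: [-1.0, 0.1, -5.0]
grip_width: 0.111
time: 10.25
position: [0.5481, -0.0031, 0.1346]
ee_rot: [3.124, -0.333, 0.002]
ft_force: [0.3, -0.2, -0.6]
grip_width: 0.104
time: 10.75
position: [0.5493, -0.0033, 0.1965]
ee_rot: [3.123, -0.333, 0.008]
ft_force: [-0.1, -0.1, -0.0]
grip_width: 0.105
t 10.8 pos [ 0.5485 -0.0031  0.1949] yaw -12.16 delta [0.0047 0.3282 0.0049] roll 0.04 w 10.0 F [ 0.14  0.11 -1.  ]
```

View pics/s2.png

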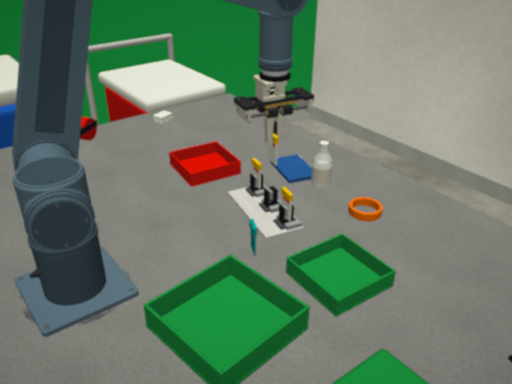

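The side view shows the card hanging from the gripper at (275,140). The left (257,165) and right (287,195) cards are seated, and the middle clip (270,199) is empty. Next I carry the card to the small green tray, turned 45° so it falls along the tray's diagonal.

```bash
python3 -m handwheel '[{"grip":0.0,"delta_pos":[0,0.03,0],"roll":0},{"grip":0.0,"delta_pos":[0.001,0.07,0],"roll":0},{"grip":0.0,"delta_pos":[0.002,0.11,0],"roll":0},{"grip":0.0,"delta_pos":[0.003,0.15,0],"roll":0},{"grip":0.0,"delta_pos":[0.003,0.18,0],"roll":0}]'
python3 -m handwheel '[{"grip":0.0,"delta_pos":[0,0.035,0],"roll":7},{"grip":0.0,"delta_pos":[0,0.07,0],"roll":14},{"grip":0.0,"delta_pos":[0,0.105,0],"roll":21},{"grip":0.0,"delta_pos":[0.002,0.13,0],"roll":28},{"grip":0.0,"delta_pos":[0.002,0.148,0],"roll":35}]'
python3 -m handwheel '[{"grip":0.0,"delta_pos":[0,0,0.03],"roll":0},{"grip":0.0,"delta_pos":[0,0,0.06],"roll":0},{"grip":0.0,"delta_pos":[0,0,0.07],"roll":0},{"grip":0.0,"delta_pos":[0,0,0.07],"roll":0}]'
python3 -c "
from h import *
need([.484,-.325,.058],-48)"
```

```text
time: 11.3
position: [0.5117, -0.1815, 0.1925]
ee_rot: [-3.124, 0.334, 0.003]
ft_force: [-0.4, 0.0, -0.1]
grip_width: 0.105
time: 11.8
position: [0.4825, -0.3263, 0.1923]
ee_rot: [-2.875, 1.266, 0.003]
ft_force: [-0.1, 0.9, -0.9]
grip_width: 0.106
time: 12.2
position: [0.4823, -0.3235, 0.1214]
ee_rot: [-2.878, 1.256, 0.008]
ft_force: [0.2, -0.6, -0.3]
grip_width: 0.109
t 12.2 pos [ 0.4823 -0.3235  0.1214] yaw -47.17 delta [ 0.0026 -0.0003  0.0634] roll 0.83 w 10.1 F [ 0.2  -0.56 -0.3 ]
```

```bash
python3 -m handwheel '[{"grip":0.0,"delta_pos":[0.002,0,0.02],"roll":0},{"grip":0.0,"delta_pos":[0.002,0,0.04],"roll":0},{"grip":0.0,"delta_pos":[0.002,0,0.055],"roll":0},{"grip":0.0,"delta_pos":[0.002,0,0.061],"roll":0},{"grip":0.0,"delta_pos":[0.002,0,0.061],"roll":0}]'
python3 -m handwheel '[{"grip":0.05,"delta_pos":[0,0,0],"roll":0},{"grip":0.05,"delta_pos":[0,0,0],"roll":0},{"grip":0.05,"delta_pos":[0,0,0],"roll":0},{"grip":0.05,"delta_pos":[0,0,0],"roll":0},{"grip":0.05,"delta_pos":[0,0,0],"roll":0}]'
python3 -m handwheel '[{"grip":0.07,"delta_pos":[0,0,0],"roll":0},{"grip":0.07,"delta_pos":[0,0,-0.03],"roll":0},{"grip":0.07,"delta_pos":[0,0,-0.07],"roll":0},{"grip":0.07,"delta_pos":[0,0,-0.11],"roll":0},{"grip":0.07,"delta_pos":[0,0,-0.14],"roll":0}]'
python3 -m handwheel '[{"grip":0.07,"delta_pos":[0,-0.02,0],"roll":-8},{"grip":0.07,"delta_pos":[0,-0.05,0],"roll":-16},{"grip":0.07,"delta_pos":[0,-0.08,0],"roll":-24},{"grip":0.07,"delta_pos":[0,-0.11,0],"roll":-32},{"grip":0.07,"delta_pos":[0,-0.14,0],"roll":-35.5}]'
python3 - <<'E'
from h import *
need([.548,-.004,.2],-12.2)
a=cam('top');cv2.imwrite('pics/t3.png',cv2.cvtColor(cv2.resize(a['image'][120:280,90:460],(800,346)),cv2.COLOR_RGB2BGR))
hsv=cv2.cvtColor(a['image'],cv2.COLOR_RGB2HSV);m=cv2.inRange(hsv,(18,150,120),(32,255,255))
for p in cv2.findContours(m,0,2)[0]:
    if cv2.contourArea(p)>15:
        r=cv2.minAreaRect(p);z=.02 if r[0][0]>330 else .104;print(np.round(r[0]),ray(a,*r[0],z).round(4))
E
```

```text
time: 12.7
position: [0.4851, -0.3261, 0.0629]
ee_rot: [2.879, -1.256, -0.0]
ft_force: [-0.0, 0.0, -0.2]
grip_width: 0.107
time: 13.2
position: [0.485, -0.3263, 0.063]
ee_rot: [2.879, -1.257, 0.001]
ft_force: [0.1, -0.4, -0.3]
grip_width: 0.485
time: 13.7
position: [0.4853, -0.3266, 0.2053]
ee_rot: [2.878, -1.256, 0.004]
ft_force: [0.8, -0.8, -0.2]
grip_width: 0.753
time: 14.2
position: [0.5882, -0.2301, 0.2026]
ee_rot: [-3.126, 0.312, 0.0]
ft_force: [-0.6, -0.2, 0.9]
grip_width: 0.755
t 14.2 pos [ 0.5882 -0.2301  0.2026] yaw -11.4 delta [-0.0841 -0.2137  0.0026] roll 0.8 w 70.2 F [-0.58 -0.18  0.86]
[391. 190.] [ 0.4996 -0.3389  0.02  ]
[300. 177.] [ 0.5289 -0.0915  0.104 ]
[230. 164.] [0.5681 0.0837 0.104 ]
```

View pics/t3.png

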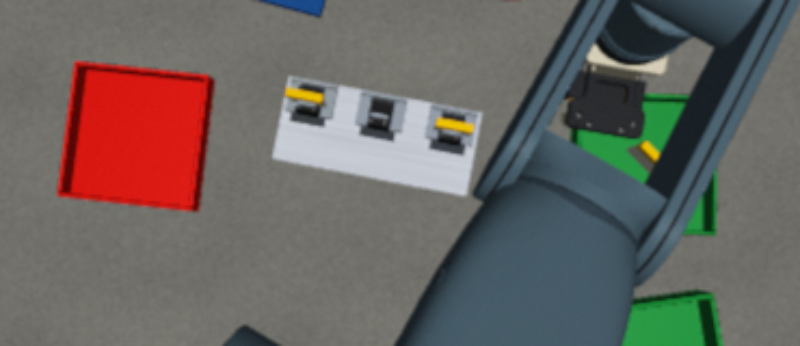

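The top view shows the card in the small green tray, with its yellow edge at (650,150) partly hidden by the arm. The left and right cards have not moved. Next is the clip.

```bash
python3 -m handwheel '[{"grip":0.07,"delta_pos":[-0.016,-0.04,0],"roll":0.8},{"grip":0.07,"delta_pos":[-0.033,-0.085,0],"roll":0.8},{"grip":0.07,"delta_pos":[-0.051,-0.13,0],"roll":0.8},{"grip":0.07,"delta_pos":[-0.068,-0.175,0],"roll":0.8},{"grip":0.07,"delta_pos":[-0.084,-0.214,0],"roll":0.8}]'
python3 -m handwheel '[{"grip":0.07,"delta_pos":[0,0,0],"roll":0},{"grip":0.07,"delta_pos":[0,0,0],"roll":0},{"grip":0.07,"delta_pos":[0,0,0],"roll":0}]'
python3 - <<'E'
from h import *
need([.548,-.004,.031],-12.2)
c=cam('wrist','w4.png')
E
```

```text
time: 14.75
position: [0.5477, -0.0023, 0.2027]
ee_rot: [-3.123, 0.341, 0.0]
ft_force: [0.8, 0.4, 0.5]
grip_width: 0.749
time: 15.05
position: [0.5489, -0.0054, 0.2027]
ee_rot: [3.122, -0.342, 0.001]
ft_force: [-1.7, -0.4, 0.4]
grip_width: 0.752
t 15.05 pos [ 0.5489 -0.0054  0.2027] yaw -12.5 delta [-0.0012 -0.0012  0.1717] roll -0.3 w 70.0 F [-1.73 -0.38  0.4 ]
```

View pics/w4.png

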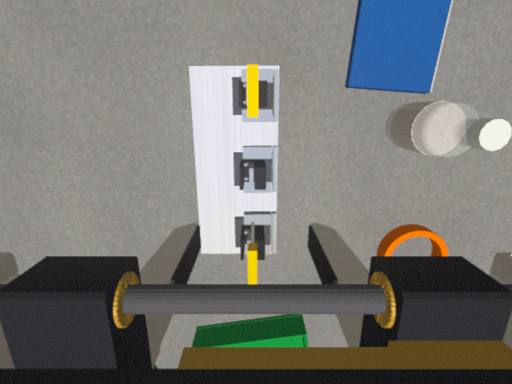

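The empty clip is at (253,172), centred between the jaws, with the card slot visible. I'll go down and grip it, then draw it out along -x.

```bash
python3 -m handwheel '[{"grip":0.07,"delta_pos":[-0.001,-0.001,0.035],"roll":0},{"grip":0.07,"delta_pos":[-0.001,-0.001,0.075],"roll":0},{"grip":0.07,"delta_pos":[-0.001,-0.001,0.115],"roll":0},{"grip":0.07,"delta_pos":[-0.001,-0.001,0.15],"roll":0},{"grip":0.07,"delta_pos":[-0.001,-0.001,0.17],"roll":0}]' 25
python3 -m handwheel '[{"grip":0.05,"delta_pos":[0,0,0],"roll":0},{"grip":0.02,"delta_pos":[0,0,0],"roll":0},{"grip":0.02,"delta_pos":[0,0,0],"roll":0},{"grip":0.02,"delta_pos":[0,0,0],"roll":0},{"grip":0.02,"delta_pos":[0,0,0],"roll":0}]'
python3 -m handwheel '[{"grip":0.02,"delta_pos":[0,0,0],"roll":0},{"grip":0.02,"delta_pos":[0,0,0],"roll":0},{"grip":0.02,"delta_pos":[0,0,0],"roll":0}]'
python3 -c "
from h import *
need([.548,-.004,.031],-12.2)"
```

```text
time: 15.6
position: [0.5462, -0.0046, 0.0295]
ee_rot: [-3.122, 0.345, 0.007]
ft_force: [0.1, -0.1, 1.0]
grip_width: 0.753
time: 16.1
position: [0.5486, -0.0035, 0.0339]
ee_rot: [3.123, -0.341, 0.004]
ft_force: [-0.4, 0.6, -0.1]
grip_width: 0.372
time: 16.4
position: [0.5483, -0.0033, 0.0336]
ee_rot: [3.123, -0.341, 0.002]
ft_force: [-0.7, -0.9, 6.8]
grip_width: 0.318
t 16.4 pos [ 0.5483 -0.0033  0.0336] yaw -12.45 delta [-0.0001  0.0007  0.0026] roll -0.25 w 29.5 F [-0.72 -0.92  6.76]
```

```bash
python3 -m handwheel '[{"grip":0.02,"delta_pos":[0,0,-0.0007],"roll":0},{"grip":0.02,"delta_pos":[-0.003,0,-0.0007],"roll":0},{"grip":0.02,"delta_pos":[-0.008,0,-0.0007],"roll":0},{"grip":0.02,"delta_pos":[-0.014,0,-0.0007],"roll":0},{"grip":0.02,"delta_pos":[-0.02,0,-0.0007],"roll":0}]'
python3 -m handwheel '[{"grip":0.02,"delta_pos":[-0.006,0,0],"roll":0},{"grip":0.02,"delta_pos":[-0.012,0,0],"roll":0},{"grip":0.02,"delta_pos":[-0.018,0,0],"roll":0},{"grip":0.02,"delta_pos":[-0.024,0,0],"roll":0},{"grip":0.02,"delta_pos":[-0.03,0,0],"roll":0}]'
python3 -m handwheel '[{"grip":0.02,"delta_pos":[-0.006,0,0],"roll":0},{"grip":0.02,"delta_pos":[-0.006,0,0],"roll":0},{"grip":0.02,"delta_pos":[-0.006,0,0],"roll":0}]'
python3 -c "
from h import *
need([.548,-.004,.031],-12.2)"
```

```text
time: 16.9
position: [0.5283, 0.0011, 0.0336]
ee_rot: [3.123, -0.341, 0.002]
ft_force: [2.8, -0.1, 3.4]
grip_width: 0.323
time: 17.4
position: [0.4989, 0.0076, 0.0336]
ee_rot: [3.123, -0.341, 0.002]
ft_force: [1.0, 0.3, -0.2]
grip_width: 0.323
time: 17.7
position: [0.4922, 0.0091, 0.0336]
ee_rot: [-3.123, 0.341, 0.002]
ft_force: [0.3, -0.1, 8.3]
grip_width: 0.32
t 17.7 pos [0.4922 0.0091 0.0336] yaw -12.45 delta [0.0573 0.0007 0.0025] roll -0.25 w 29.7 F [ 0.33 -0.14  8.26]
```

```bash
python3 -m handwheel '[{"grip":0.02,"delta_pos":[0,0,-0.005],"roll":0},{"grip":0.02,"delta_pos":[0,0,-0.03],"roll":0},{"grip":0.02,"delta_pos":[0,0,-0.065],"roll":0},{"grip":0.02,"delta_pos":[0,0,-0.1],"roll":0},{"grip":0.02,"delta_pos":[0,0,-0.13],"roll":0}]'
python3 -m handwheel '[{"grip":0.02,"delta_pos":[-0.002,-0.02,0],"roll":0},{"grip":0.02,"delta_pos":[-0.005,-0.055,0],"roll":0},{"grip":0.02,"delta_pos":[-0.008,-0.09,0],"roll":0},{"grip":0.02,"delta_pos":[-0.011,-0.125,0],"roll":0},{"grip":0.02,"delta_pos":[-0.014,-0.16,0],"roll":0}]'
python3 -m handwheel '[{"grip":0.02,"delta_pos":[-0.003,-0.035,0],"roll":0},{"grip":0.02,"delta_pos":[-0.006,-0.07,0],"roll":0},{"grip":0.02,"delta_pos":[-0.009,-0.105,0],"roll":0},{"grip":0.02,"delta_pos":[-0.011,-0.13,0],"roll":0},{"grip":0.02,"delta_pos":[-0.011,-0.13,0],"roll":0}]'
python3 -c "
from h import *
cam('side','s5.png')
need([.53,.298,.0345],-12.2)"
```

```text
time: 18.2
position: [0.4911, 0.0093, 0.1638]
ee_rot: [-3.123, 0.341, 0.006]
ft_force: [1.4, -0.1, -2.5]
grip_width: 0.322
time: 18.7
position: [0.5117, 0.1692, 0.162]
ee_rot: [3.122, -0.341, -0.008]
ft_force: [0.2, -1.1, -2.4]
grip_width: 0.317
time: 19.2
position: [0.5292, 0.3, 0.1615]
ee_rot: [3.123, -0.336, -0.007]
ft_force: [0.4, -0.9, -2.1]
grip_width: 0.32
t 19.25 pos [0.5292 0.2982 0.1616] yaw -12.3 delta [ 0.0014 -0.0003  0.1271] roll -0.1 w 29.4 F [-0.28  0.11 -1.54]
```

View pics/s5.png

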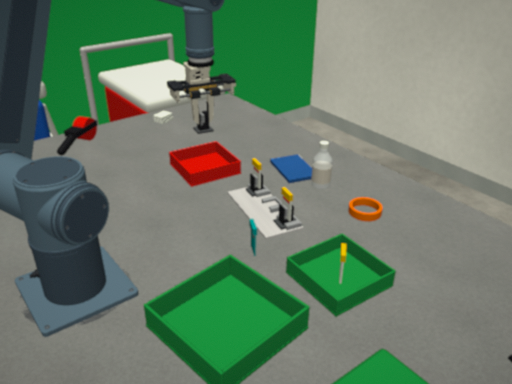

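The side view shows the clip hanging upright in the gripper at (203,125), above the red tray. The card stands in the small green tray at (342,262), and the other two cards are seated. I'll lower and release.

```bash
python3 -m handwheel '[{"grip":0.02,"delta_pos":[0.001,0,0.035],"roll":0},{"grip":0.02,"delta_pos":[0.001,0,0.075],"roll":0},{"grip":0.02,"delta_pos":[0.001,0,0.105],"roll":0},{"grip":0.02,"delta_pos":[0.001,0,0.12],"roll":0},{"grip":0.02,"delta_pos":[0.001,0,0.124],"roll":0}]'
python3 -m handwheel '[{"grip":0.02,"delta_pos":[0,0,0.001],"roll":0},{"grip":0.02,"delta_pos":[0,0,0.002],"roll":0},{"grip":0.02,"delta_pos":[0,0,0.003],"roll":0},{"grip":0.02,"delta_pos":[0,0,0.003],"roll":0}]'
```

```text
time: 19.75
position: [0.5293, 0.295, 0.0362]
ee_rot: [3.119, -0.342, -0.011]
ft_force: [-0.5, -0.2, -1.8]
grip_width: 0.32
time: 20.15
position: [0.5327, 0.2973, 0.0373]
ee_rot: [-3.122, 0.341, -0.002]
ft_force: [0.4, -1.0, -2.6]
grip_width: 0.318
```

```bash
python3 -m handwheel '[{"grip":0.02,"delta_pos":[0,0,0.001],"roll":0},{"grip":0.02,"delta_pos":[0,0,0.002],"roll":0},{"grip":0.02,"delta_pos":[0,0,0.0025],"roll":0},{"grip":0.02,"delta_pos":[0,0,0.0025],"roll":0}]'
python3 -m handwheel '[{"grip":0.02,"delta_pos":[0,0,0.001],"roll":0},{"grip":0.02,"delta_pos":[0,0,0.0015],"roll":0},{"grip":0.02,"delta_pos":[0,0,0.0015],"roll":0}]'
```

```text
time: 20.55
position: [0.5321, 0.2972, 0.0337]
ee_rot: [3.123, -0.341, -0.0]
ft_force: [0.4, -0.3, -2.1]
grip_width: 0.32
time: 20.85
position: [0.5323, 0.2973, 0.0327]
ee_rot: [-3.123, 0.341, -0.0]
ft_force: [-1.7, -0.7, 1.2]
grip_width: 0.323
```

Contact: Fz has turned positive. Now I release and retreat straight up.

```bash
python3 -m handwheel '[{"grip":0.06,"delta_pos":[0,0,0],"roll":0},{"grip":0.06,"delta_pos":[0,0,0],"roll":0},{"grip":0.06,"delta_pos":[0,0,0],"roll":0},{"grip":0.06,"delta_pos":[0,0,0],"roll":0},{"grip":0.06,"delta_pos":[0,0,0],"roll":0}]'
python3 -m handwheel '[{"grip":0.06,"delta_pos":[0,0,-0.02],"roll":0},{"grip":0.06,"delta_pos":[0,0,-0.05],"roll":0},{"grip":0.06,"delta_pos":[0,0,-0.09],"roll":0},{"grip":0.06,"delta_pos":[0,0,-0.13],"roll":0},{"grip":0.06,"delta_pos":[0,0,-0.17],"roll":0}]'
python3 -m handwheel '[{"grip":0.06,"delta_pos":[-0.04,0,0],"roll":0},{"grip":0.06,"delta_pos":[-0.08,0,0],"roll":0},{"grip":0.06,"delta_pos":[-0.12,0,0],"roll":0},{"grip":0.06,"delta_pos":[-0.16,0,0],"roll":0},{"grip":0.06,"delta_pos":[-0.19,0,0],"roll":0}]'
python3 -m handwheel '[{"grip":0.06,"delta_pos":[0,0,0],"roll":0},{"grip":0.06,"delta_pos":[0,0,0],"roll":0},{"grip":0.06,"delta_pos":[0,0,0],"roll":0},{"grip":0.06,"delta_pos":[0,0,0],"roll":0},{"grip":0.06,"delta_pos":[0,0,0],"roll":0}]'
python3 - <<'E'
from h import *
need([.53,.298,.2],-12.2)
a=cam('top');b=cam('side')
v=np.vstack([cv2.resize(a['image'][70:280,90:460],(529,300)),cv2.resize(b['image'][100:340,130:410],(350,300))[:, :] if 0 else cv2.resize(b['image'][110:330,130:518],(529,300))])
cv2.imwrite('pics/f6.png',cv2.cvtColor(v,cv2.COLOR_RGB2BGR))
hsv=cv2.cvtColor(a['image'],cv2.COLOR_RGB2HSV);m=cv2.inRange(hsv,(18,150,120),(32,255,255))
for p in cv2.findContours(m,0,2)[0]:
    if cv2.contourArea(p)>15:
        r=cv2.minAreaRect(p);z=.083 if r[0][0]>330 else .104;print(np.round(r[0]),ray(a,*r[0],z).round(4))
m=(hsv[...,2]<70).astype(np.uint8);m[:,:125]=0;m[:,182:]=0;m[:155]=0;m[212:]=0
hm=(cv2.inRange(a['image'],(0,0,0),(80,80,80)))
hm[:155]=0;hm[212:]=0;hm[:,:125]=0;hm[:,183:]=0
for p in cv2.findContours(hm,0,2)[0]:
    if cv2.contourArea(p)>30: r=cv2.minAreaRect(p);print('dark',r,ray(a,*r[0],.03).round(4))
E
```

```text
time: 21.35
position: [0.5323, 0.2972, 0.0323]
ee_rot: [-3.123, 0.341, -0.0]
ft_force: [0.6, -0.3, -0.2]
grip_width: 0.641
time: 21.85
position: [0.532, 0.2971, 0.2039]
ee_rot: [3.123, -0.341, -0.0]
ft_force: [0.6, 0.5, 0.2]
grip_width: 0.645
time: 22.35
position: [0.3443, 0.3383, 0.2024]
ee_rot: [-3.123, 0.34, 0.001]
ft_force: [0.6, 0.3, 1.3]
grip_width: 0.644
time: 22.85
position: [0.3476, 0.3379, 0.2021]
ee_rot: [3.123, -0.343, -0.0]
ft_force: [-0.0, -0.2, -0.8]
grip_width: 0.648
t 22.85 pos [0.3476 0.3379 0.2021] yaw -12.53 delta [ 0.1867 -0.0006  0.0021] roll -0.33 w 60.2 F [-0.05 -0.23 -0.81]
[393. 192.] [ 0.4882 -0.3276  0.083 ]
[300. 178.] [ 0.5287 -0.0917  0.104 ]
[230. 164.] [0.5679 0.0837 0.104 ]
dark ((155.6538543701172, 182.23077392578125), (17.062103271484375, 16.669872283935547), 11.309932708740234) [0.5314 0.2931 0.03  ]
```

View pics/f6.png

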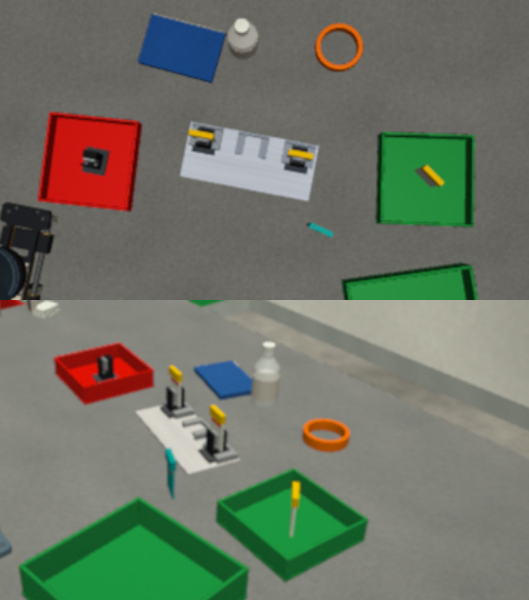

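Final views: the clip stands upright in the red tray (top (93,161), side (105,368)). The card stands in the small green tray (top (433,175)). The left and right cards are seated, and the bystanders look where they were.

```bash
python3 -c "
from workcell import *
print(job_done())"
```

```text
the job is handed in; nothing more can be done
None
```

The weak clip was the middle one. Its card is now in the smaller green tray, and the empty clip stands in the red tray. I handed the job in at about 23 s of the 72 s allowed; no verdict was reported.

- **Finding the weak clip:** the left card held at 12–16 N, rising about 2 mm (probably mostly play in the rack), and I set it back down. The middle card slid at about 4 N, so I took that clip as weak. I did not tug the right card, although the task says to tug each one.
- **Moving the parts:** I slid the empty clip about 57 mm out along its bay and set it down in the red tray until it touched the floor. I then released it and backed away.
- **Last checks:**
  - **Weak clip:** it looks upright, within about 7 mm of the red tray's centre.
  - **Its card:** it is standing on its end rather than lying, within about 7 mm of the green tray's centre.
  - **Good cards:** the left and right cards measure within about 1.5 mm of their start positions. I did not measure the good clips separately; they look unmoved.
  - **Bystanders:** the notebook, bottle and tape roll look unmoved by eye; I did not measure them.
  - **Robot:** the gripper is open and clear of everything.

No check failed. The one small disagreement is the left card's x reading, 0.5665 m before and 0.568 m after, which is within the stated 2 mm camera calibration.

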